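Set the stirrer's slide control to its set-point pointer

TASK

The stirrer has to be brought up to speed for the next sample. On the blue slide controller, slide the blue grip along its track until the white line on its top stands level with that controller's own green pointer, then let go. Leave the yellow and the red slide where they are.

Things in the scene. Friction and masses are not known exactly. Their poses are not given: they have to be found in the camera images.
- blue_grip (a point): Centre of the blue grip's top, on its white line. Grip 20 mm long along its track, 30 across, 36 high, top 81.5 above the bench, on a fixed white box 210 x 76 x 45 high, flat beside the grip. x: level, along the track, away from the robot (box turned up to 17 degrees); y: across, to the left; z: up. Slides 130 mm along x, starts near the robot's end, takes about 2 N, stays where left.
- blue_pointer (a point): Tip of the flat green pointer on top of the blue grip's box, 20 mm to the left (+y) of the track's centre line, 45 mm above the bench; axes as for the grip. The robot cannot shift it. At the start it is 30 mm or more further along x than the grip; the grip is right when both stand at the same x along the track.
- yellow_grip (a point): Same point and axes on the grip of the yellow controller, a unit like the blue one in all but colour. Not to be shifted.
- red_grip (a point): Same point and axes on the grip of the red controller, a unit like the blue one in all but colour. Not to be shifted.
There are look-alikes about, which are no part of the job. What is shaped like the part that bears blue_grip but brown or orange is not meant.

How it is judged:
At the end, for the whole second after the job is handed in: The blue grip's index line stands within 12 mm, along the track, of the green pointer of its own controller, let go and staying there; the yellow and red grips were never moved more than 10 mm (x of blue_grip in the frame of blue_pointer between -0.012 and 0.012 m); the robot touches nothing.
It fails at once if the yellow slide was moved (distance of yellow_grip from where it was at the start of the episode above 0.01 m).
It fails at once if the red slide was moved (distance of red_grip from where it was at the start of the episode above 0.01 m).
It also fails if it takes over 35 s, if anything falls off the work surface, if the arm or the gripper's body presses on something with over 40 N, if the wrist force passes 120 N, or if a joint passes its speed limit or range.

ROBOT

A 6-joint arm with a two-finger parallel gripper is mounted at the origin on the work surface. World frame = base frame: x ahead of the robot, y to its left, z up, the work surface at z = 0. Lengths are in m, angles in rad, forces in N, time in s.
With the tool pointing down it reaches from about 0.375 to 0.975 m from the base axis. Payload 3.8 kg.
Tool frame: the origin (TCP) lies on the centre line of the jaws, within the pads' length; the fingertips stand 17 mm ahead of it and the grasp point (between the pads) lies 2 mm behind it (bot.tip_extent is the distance from the TCP to the fingertips, in m); z points along the fingers, y is the line along which they close (so a half turn about z gives the same grasp; the last joint's range is limited). The gripper opens to 85 mm and grips with 20 to 120 N. Pads are 22 mm wide; open, the fingers measure 114 mm over their backs; the gripper's body (76 mm by 85 mm) begins 54 mm behind the grasp point. The pads swing forward as they close: fully open they stand 13 mm farther back than shut.
Start: joints at [-0.037, 0.264, 1.604, -0, 1.274, -0.037], TCP at [0.675, -0, 0.248] pointing down, gripper open.
Joint ranges: [-2.63, 2.63], [-0.94, 2.18], [0.31, 2.57], [-1.31, 4.45], [0, 2.66], [-2.55, 2.55]. Speed limits (rad/s): [2.57, 2.57, 3.14, 3.14, 3.14, 3.14].

INTERFACE

Orientations are given as a rotation vector (axis times angle).
In Python, from workcell import readout, read_camera, finish_job, bot gives the robot as it stands.
- The arm moves only by the tool jog_arm, never from a script. Its argument "deltas" is one flat list of numbers, 7 for each row, row after row: the shift along the tool's x, y, z in m, then the turn, a rotation vector about the tool's x, y, z in degrees, then the gripper command: -1 is shut, 1 is fully open, values between are in proportion. A call has 1 to 8 rows; each row is the pose to reach, as a shift and turn from the pose commanded when the call began, along the tool's axes at that moment; what a row does not reach only later rows make up. A row lasts 1/10 s, in which the tool goes at most 50 mm and 8.59 degrees, less where a joint would pass 70% of its speed; a pose out of reach is approached as far as the arm can. A call with a gripper value outside its range is refused whole. The fingers move at their own pace and stop on an object; "squeeze" is the grip in N (left out, the last holds). Time passes only in rows, so rows that repeat a pose let the fingers close. It gives the time, the measured TCP pose, the force, the opening and the grip force at its end, in the units of the state.
- readout.read_state(): the state, without advancing time (a new reading comes with each control period).
- read_camera(name): name is "scene" or "side" or "wrist"; returns a dict with "color" (384x512x3 uint8, blue, green, red), "fx", "fy", "cx", "cy" (pixels), "origin" and "attitude" of the camera in the world. Camera axes: x right, y down, z forward; pixel columns grow to the right and rows downward; lengths in m; the calibration is good to about 2 mm. A picture is of the moment at which its call begins. There is no depth.
- finish_job(): hands the job in; it is judged then, once.
The state is a dict: "time": time; "q": joint angles; "joint_vel": joint speeds; "joint_torque": joint torques, N m; "tool_pos": TCP position; "tcp_rot": TCP orientation; "wrist_force": force on the tool from outside, world axes, zero at the start; "torque": the same for the moment, N m; "width": opening from 0.0 (shut) to 1.0 (fully open); "grip_force": force on a finger pad.
Only numpy, scipy, OpenCV 4.12 (cv2) and the standard library are available. Lean on these libraries where they do the work, as an engineer would, in place of code of your own. Each camera call takes 0.05 s, during which the arm holds its last target. There are 200 camera calls.

## Working session

There is one attempt and no reset: what is moved stays moved. The work goes in short steps, Python scripts to look and compute and a tool call to move; the robot and the scene stay as the last step left them, time stands still between calls to the robot, and variables do not carry over. Pictures are saved under pics/ and viewed, at most 10 in all, crops included, and the job is handed in when it is done.

Besides the shell and the picture viewer there is one more tool, called after ">>>" as a command line: name --argument value ..., lists and objects as JSON in quotes. jog_arm: Moves the arm, as the interface text tells. Its arguments: {"type":"object","properties":{"deltas":{"type":"array"},"squeeze":{"type":"number"}},"required":["deltas"]}

```bash
mkdir -p pics; cat > h.py <<'E'
import numpy as np, cv2, pickle
from workcell import readout, read_camera, finish_job, bot
def ray(c,u,v,z):
    A=np.array(c["attitude"]); 
    if A.shape!=(3,3):
        from scipy.spatial.transform import Rotation as R
        A=R.from_rotvec(A).as_matrix() if A.size==3 else R.from_quat(A).as_matrix()
    d=A@np.array([(u-c["cx"])/c["fx"],(v-c["cy"])/c["fy"],1]); o=np.array(c["origin"])
    return o+d*(z-o[2])/d[2]
E
python3 - <<'E'
from h import *
cs={n:read_camera(n) for n in("scene","side","wrist")}
pickle.dump(cs,open("c0.pkl","wb"))
for n,c in cs.items(): print(n,c["origin"],c["attitude"],c["fx"])
cv2.imwrite("pics/a.png",cv2.resize(cs["scene"]["color"],(800,600)))
cv2.imwrite("pics/b.png",np.hstack([cv2.resize(cs[n]["color"],(400,300)) for n in("side","wrist")]))
E
```

```text
scene [ 1.13445131 -0.21454278  0.62945237] [-1.82732606 -1.24887144  0.66856406] 406.471653998917
side [-0.09447444  0.68618204  0.51545013] [-0.78217099  2.35388924 -1.37411964] 379.45892804117227
wrist [0.67418695 0.07977106 0.37346567] [ 2.82816675e+00  8.59446029e-04 -2.41757803e-03] 312.7006786538209
```

View pics/a.png

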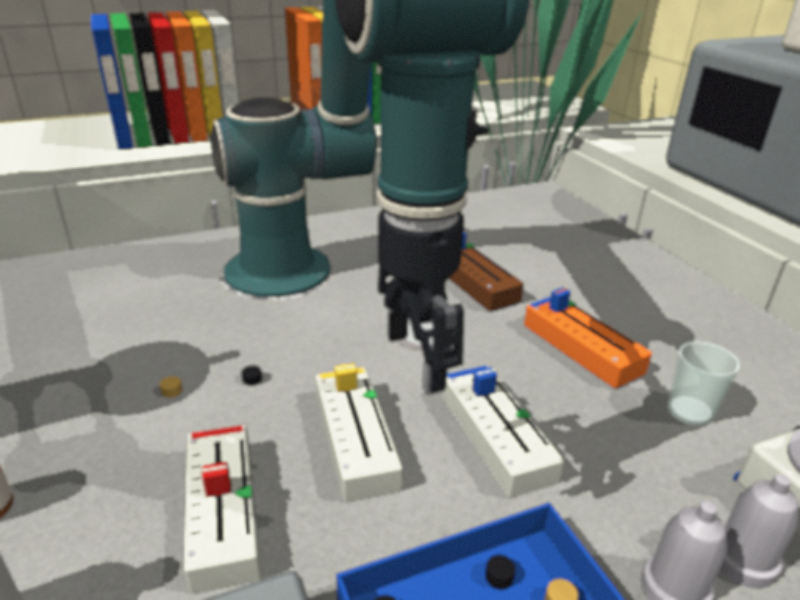

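View pics/b.png

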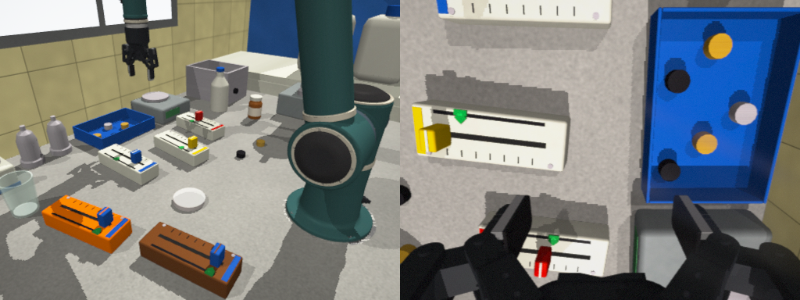

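The scene view (800x600) shows three blue grips that could be confused: white box (485,380), orange box (559,298) and brown box (462,240). The white box's is the one meant; its green pointer is at (523,413). Yellow is at (346,376) and red at (216,478). Next I take a close crop to check.

```bash
python3 - <<'E'
from h import *
cs=pickle.load(open("c0.pkl","rb"))
a=cs["scene"]["color"][225:325,275:375]
b=cs["side"]["color"][175:245,120:210]
cv2.imwrite("pics/c.png",np.hstack([cv2.resize(a,(400,400),interpolation=2),cv2.resize(b,(400,311),interpolation=2).copy() if 0 else cv2.copyMakeBorder(cv2.resize(b,(400,311),interpolation=2),0,89,0,0,0)]))
E
```

```text
(no output)
```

View pics/c.png

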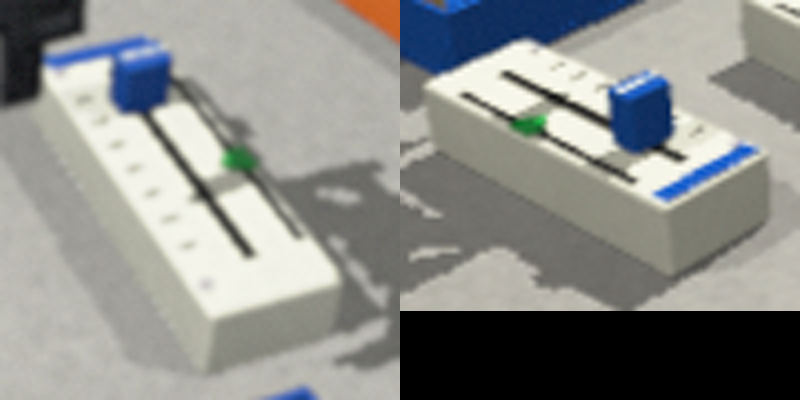

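The crop confirms a white box with blue end strip. The grip's top line is at crop (140,53) in the scene view and (636,82) in the side view. The green pointer is at (223,159) and (545,120), ahead of the grip.

```bash
python3 - <<'E'
from h import *
cs=pickle.load(open("c0.pkl","rb"));s,d=cs["scene"],cs["side"]
P=lambda c,u,v,z:ray(c,u,v,z)[:2]
S=lambda x,y,z:P(s,275+x/4-.4,225+y/4-.4,z)
D=lambda x,y,z:P(d,120+(x-400)/4.444-.4,175+y/4.444-.4,z)
np.set_printoptions(precision=4,suppress=True)
g=[S(140,53,.0815),D(636,82,.0815)];p=[S(223,159,.045),D(547,120,.045)]
print("grip",g,"ptr",p)
c=[S(213,318,.045),S(340,283,.045),S(44,62,.045)];e=[D(425,88,.045),D(527,40,.045),D(665,207,.045),D(768,150,.045)]
print("scene corners FR FL NR",c,"side FL FR NL NR",e)
x=[c[0]-c[2],e[0]-e[2],e[1]-e[3]]
print([(np.linalg.norm(v),np.degrees(np.arctan2(v[1],v[0]))) for v in x],np.linalg.norm(c[0]-c[1]),np.linalg.norm(e[2]-e[3]))
cen=(sum(e)/4+(c[1]+c[2])/2)/2
a=np.mean([np.arctan2(v[1],v[0]) for v in x]);R=np.array([[np.cos(a),np.sin(a)],[-np.sin(a),np.cos(a)]])
print(cen,[R@(q-cen) for q in g+p])
E
```

```text
grip [array([0.5353, 0.1745]), array([0.537 , 0.1732])] ptr [array([0.5918, 0.1976]), array([0.5961, 0.1899])]
scene corners FR FL NR [array([0.6875, 0.1339]), array([0.6901, 0.2039]), array([0.4832, 0.1444])] side FL FR NL NR [array([0.68  , 0.2081]), array([0.6817, 0.134 ]), array([0.4787, 0.2115]), array([0.4766, 0.139 ])]
[(np.float64(0.20458289900140048), np.float64(-2.9335461765103203)), (np.float64(0.20125752174602018), np.float64(-0.9728447762778937)), (np.float64(0.2051815816534963), np.float64(-1.3953640736569117))] 0.07003234329054688 0.07261288586966588
[0.5829 0.1736] [array([-0.0477, -0.0006]), array([-0.0459, -0.0018]), array([0.0082, 0.0242]), array([0.0126, 0.0166])]
```

```bash
python3 - <<'E'
from h import *
s=readout.read_state();print(s["time"],s["tool_pos"],s["tcp_rot"],s["width"])
E
```

```text
0.15 [6.74456567e-01 1.32497959e-05 2.47230599e-01] [-2.22051271e+00 -2.22052460e+00  1.92178204e-03] 0.999550697091011
```

>>> jog_arm --deltas '[0.174,-0.139,0.087,0,0,1.8,1,0.174,-0.139,0.087,0,0,1.8,1,0.174,-0.139,0.087,0,0,1.8,1,0.174,-0.139,0.087,0,0,1.8,1,0.174,-0.139,0.087,0,0,1.8,1,0.174,-0.139,0.087,0,0,1.8,1,0.174,-0.139,0.087,0,0,1.8,1,0.174,-0.139,0.087,0,0,1.8,1]'

```text
time: 0.95
tool_pos: [0.5371, 0.1736, 0.162]
tcp_rot: [2.256, 2.185, 0.002]
wrist_force: [-0.1, 0.4, 0.1]
width: 1.0
grip_force: 0.0
```

```bash
python3 - <<'E'
from h import *
s=readout.read_state();print(s["time"],s["tool_pos"],s["tcp_rot"],s["wrist_force"])
c=read_camera("wrist");pickle.dump(c,open("c1.pkl","wb"));print(c["origin"])
cv2.imwrite("pics/d.png",cv2.resize(c["color"],(800,600),interpolation=2))
E
```

```text
0.95 [0.53714008 0.17362908 0.16203757] [2.25552896e+00 2.18516122e+00 1.91457847e-03] [-0.12467602  0.36348588  0.11827957]
[0.53900603 0.25334955 0.28841938]
```

View pics/d.png

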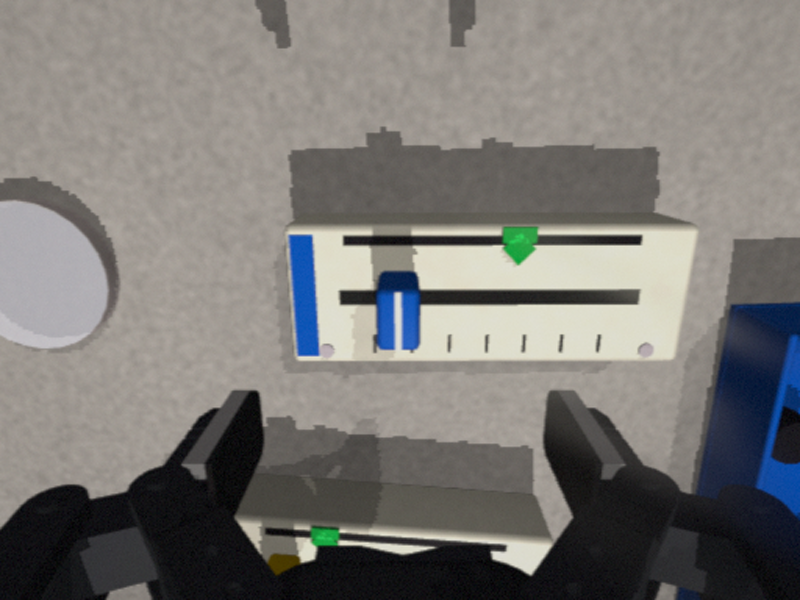

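The wrist view (800x600) shows the grip's white line from (398,292) to (398,350), its centre about (398,321). The pointer tip is at (518,265), and the track runs from (340,297) to (640,297), so the tool yaw matches it.

```bash
python3 - <<'E'
from h import *
c=pickle.load(open("c1.pkl","rb"));k=.64
f=lambda u,v,z:ray(c,u*k-.2,v*k-.2,z)[:2]
g=f(398,321,.0815);p=f(518,265,.045);a=f(340,297,.045);b=f(640,297,.045)
x=(b-a)/np.linalg.norm(b-a);y=np.array([-x[1],x[0]])
print(g,p,"yaw",np.degrees(np.arctan2(x[1],x[0])),"len",np.linalg.norm(b-a),"rel",(p-g)@x,(p-g)@y,(g-a)@y)
E
```

```text
[0.53463402 0.17620129] [0.59635679 0.19119226] yaw -1.8315371517086991 len 0.1569666299150035 rel 0.06121211269699419 0.01695603131405856 0.0002456754603400313
```

>>> jog_arm --deltas '[0.001,-0.002,0.045,0,0,0,0,0.001,-0.002,0.08,0,0,0,0,0.001,-0.002,0.09,0,0,0,0,0.001,-0.002,0.09,0,0,0,-1,0.001,-0.002,0.09,0,0,0,-1,0.001,-0.002,0.09,0,0,0,-1,0.001,-0.002,0.09,0,0,0,-1,0.001,-0.002,0.09,0,0,0,-1]' --squeeze 25

```text
time: 1.8
tool_pos: [0.5348, 0.1747, 0.0721]
tcp_rot: [2.255, 2.186, 0.001]
wrist_force: [2.4, -4.2, -5.9]
width: 0.227
grip_force: 29.1
```

>>> jog_arm --deltas '[0,0.01,0,0,0,0,-1,0,0.022,0,0,0,0,-1,0,0.034,0,0,0,0,-1,0,0.046,0,0,0,0,-1,0,0.056,0,0,0,0,-1,0,0.061,0,0,0,0,-1,0,0.061,0,0,0,0,-1,0,0.061,0,0,0,0,-1]'

```text
time: 2.6
tool_pos: [0.597, 0.1728, 0.0721]
tcp_rot: [2.254, 2.185, 0.004]
wrist_force: [1.6, -5.6, -1.3]
width: 0.227
grip_force: 29.7
```

>>> jog_arm --deltas '[0,0,0,0,0,0,0,0,0,0,0,0,0,0,0,0,0,0,0,0,0,0,0,0,0,0,0,0,0,0,-0.03,0,0,0,0,0,0,-0.07,0,0,0,0,0,0,-0.09,0,0,0,0,0,0,-0.09,0,0,0,0]'

```text
time: 3.4
tool_pos: [0.598, 0.1742, 0.1662]
tcp_rot: [2.253, 2.184, 0.012]
wrist_force: [0.8, -0.3, -0.1]
width: 0.5
grip_force: 0.0
```

```bash
python3 - <<'E'
from h import *
c=read_camera("wrist");pickle.dump(c,open("c2.pkl","wb"))
cv2.imwrite("pics/e.png",cv2.resize(c["color"],(800,600),interpolation=2))
E
```

```text
(no output)
```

View pics/e.png

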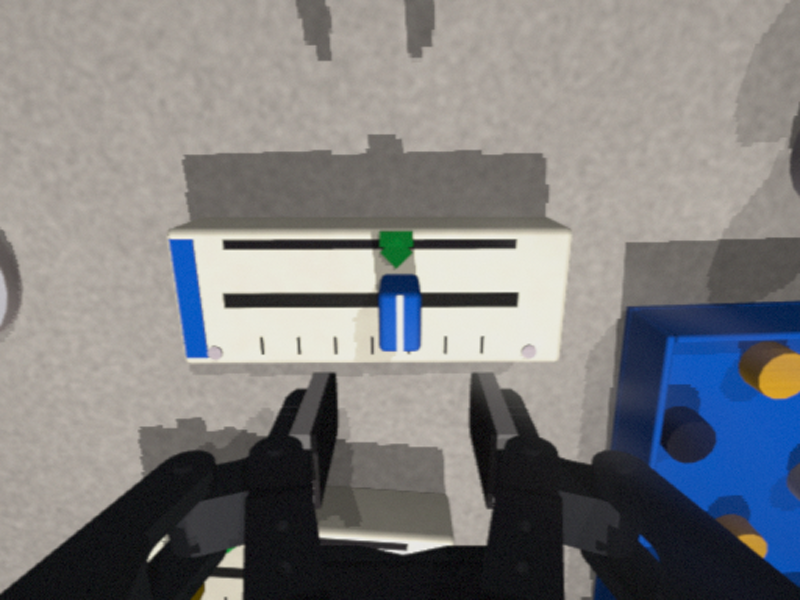

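The white line is at column 400 and the pointer tip at (396,268), both near the image centre. That is an offset of about 2 mm, well inside the 12 mm tolerance. The gripper is open and clear, so I'm handing in.

```bash
python3 -c "
from h import *
print(finish_job())"
```

```text
the job is handed in; nothing more can be done
None
```

The blue grip now stands level with its green pointer, about 2 mm off along the track by the last wrist picture. It is let go with the gripper clear, the yellow and red slides were not touched, and the job is handed in.

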